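# Sort heater spares into their bins

## Robot

A 7-joint arm with a two-finger parallel gripper is mounted at the origin on a cart in front of the work surface, level with it; the furniture and walls round the work are solid. World frame = base frame: x ahead of the robot, y to its left, z up, the work surface at z = 0. Lengths are in m, angles in rad, forces in N, time in s.
With the tool pointing down it reaches from about 0.4 to 0.9 m from the base axis. Payload 5.5 kg.
Tool frame: the origin (TCP) lies on the centre line of the jaws, within the pads' length; the fingertips stand bot.tip_extent ahead of it and the grasp point (between the pads) lies 2 mm behind it (bot.tip_extent is the distance from the TCP to the fingertips, in m); z points along the fingers, x is the direction in which the jaws open and shut, and the axes are right-handed (so a half turn about z gives the same grasp; the last joint's range is limited). The gripper opens to 92 mm and grips with 3 to 60 N. Pads are 19 mm wide; open, the fingers measure 130 mm over their backs; the gripper's body (75 mm by 190 mm) begins 47 mm behind the grasp point.
Start: joints at [1.443, 0.501, -0.427, 1.55, 0.221, 1.138, -0.21], TCP at [0.248, -0.601, 0.244] pointing down, gripper open.
Joint ranges: [-2.88, 2.88], [-0.31, 2.03], [-1.54, 1.56], [0.2, 2.42], [-1.41, 4.55], [0.19, 2.02], [-2.57, 2.57]. Speed limits (rad/s): [2.57, 2.57, 3.14, 3.14, 3.14, 3.14, 3.14].

## Interface

Orientations are given as a 3x3 rotation matrix whose columns are the frame's x, y, z axes.
In Python, from cell import bot gives the robot as it stands. Calls block until the motion is done:
- bot.move_pose(position, orientation): joint-space move of the TCP to a pose.
- bot.movel(position, v=0.15, frame=None): straight line of the TCP; frame=None keeps the orientation; v is the mean speed in m/s.
- bot.goto_joints(angles): joint-space move.
- bot.set_gripper(opening, grasp_force=None): opening from 0.0 (shut) to 1.0 (fully open); grasp_force is the grip in N (None keeps the last); returns when the fingers have stopped.
- bot.dwell(seconds).
- bot.inverse_kinematics(position, orientation): joint angles nearest the present ones, or None.
- bot.read_camera(name): name is "side" or "top"; returns a dict with "pixels" (384x512x3 uint8, blue, green, red), "z_map" (384x512 float32, m along the optical axis (not along the pixel's ray), 0 where there is no reading), "K" (3x3 intrinsics, pixels), "rvec" (rotation vector, rad) and "tvec" (3), from world to camera coordinates, as OpenCV has them. Camera axes: x right, y down, z forward; pixel columns grow to the right and rows downward; lengths in m; the calibration is good to about 2 mm. A picture is of the moment at which its call begins.
A pose or a line that the arm cannot do raises bot.Unreachable and nothing moves.
- bot.hand_in(): hands the job in, once; it reports no verdict.
Readings, each from a call of its own:
- bot.read_time_s(): time.
- bot.read_q(): joint angles.
- bot.read_qd(): joint speeds.
- bot.read_tau(): joint torques, N m.
- bot.read_tcp_pos(): TCP position.
- bot.read_ee_rot(): TCP orientation.
- bot.read_force(): force on the tool from outside, world axes, zero at the start.
- bot.read_moment(): the same for the moment, N m.
- bot.read_opening(): opening from 0.0 (shut) to 1.0 (fully open).
Only numpy, scipy, OpenCV 4.12 (cv2) and the standard library are available. Lean on these libraries where they do the work, as an engineer would, in place of code of your own. Each camera call takes 0.05 s, during which the arm holds its last target.

## Task

Sort the loose heater spares into the three coloured bins: both cream ceramic end blocks into the yellow bin, both blue tee fittings into the green bin, and the white plug sleeve into the red bin, each lying flat on the bin floor as it lay on the bench, none on top of another. The ceramic is brittle: set the blocks down gently rather than dropping them. Leave the glue bottle and the roll of tape where they are.

Things in the scene. Friction and masses are not known exactly. Their poses are not given: they have to be found in the camera images.
- block_a: cream ceramic end block (one of two alike), 24 (x) x 42 (y) x 24 mm high, about 45 g, brittle. Origin: centre of its underside; z up, y along its length. Grasp across its 24 mm width (x).
- block_b: cream ceramic end block (one of two alike), 24 (x) x 42 (y) x 24 mm high, about 45 g, brittle. Origin: centre of its underside; z up, y along its length. Grasp across its 24 mm width (x).
- tee_a: blue push-in tee fitting with red collars (one of two alike), lying flat, 14 mm high, about 12 g. Origin: on the underside (z = 0 there), near the middle. Its run is 44 to 48 mm long, parallel to y, centred at x = +9 mm; its branch points to -x; in x it spans about -18 to +16 mm, so it can be grasped along x at y = 0, 34 mm wide.
- tee_b: blue push-in tee fitting with red collars (one of two alike), lying flat, 14 mm high, about 12 g. Origin: on the underside (z = 0 there), near the middle. Its run is 44 to 48 mm long, parallel to y, centred at x = +9 mm; its branch points to -x; in x it spans about -18 to +16 mm, so it can be grasped along x at y = 0, 34 mm wide.
- plug_sleeve: white cable sleeve with a black plug end, lying flat, 20 (x) x 108 (y) x 20 mm high, about 30 g; it does not roll. Origin: centre of its underside; y along its length. Grasp across its 20 mm width (x) near the middle.
- yellow_bin: shallow open rectangular bin of yellow plastic, fixed to the worktop; outside 102 (x) x 134 (y) x 18 mm high, walls 3 mm, floor 3 mm thick, so inside 96 x 128 mm and 15 mm deep. Origin: centre of its underside, on the worktop; z up; x across the short side, y along the long side. The place for: the two ceramic blocks.
- green_bin: shallow open rectangular bin of green plastic, fixed to the worktop; outside 102 (x) x 134 (y) x 18 mm high, walls 3 mm, floor 3 mm thick, so inside 96 x 128 mm and 15 mm deep. Origin: centre of its underside, on the worktop; z up; x across the short side, y along the long side. The place for: the two tee fittings.
- red_bin: shallow open rectangular bin of red plastic, fixed to the worktop; outside 102 (x) x 134 (y) x 18 mm high, walls 3 mm, floor 3 mm thick, so inside 96 x 128 mm and 15 mm deep. Origin: centre of its underside, on the worktop; z up; x across the short side, y along the long side. The place for: the sleeve (lengthwise along y either way round).
- glue: bystander: small white glue bottle with a yellow-orange cap, standing, 21 mm diameter, 38 mm high. Origin: centre of its underside. Not to be moved.
- tape: bystander: roll of black insulating tape lying flat, 58 mm diameter, 18 mm high. Origin: centre of its underside. Not to be moved.
There are look-alikes about, which are no part of the job. Leave any pink or turquoise look-alike of the tee_b alone.

How it is judged:
By the outcome, as a careful person would: the job done as asked, in the order asked, and still so for the second after the job is handed in, with the robot touching nothing.
It also fails if it takes over 112 s, if anything falls off the work surface, if the arm or the gripper's body presses on something with over 40 N, if the wrist force passes 120 N, or if a joint passes its speed limit or range.

## Working session

There is one attempt and no reset: what is moved stays moved. The work goes in short steps, each a Python script; the robot and the scene stay as the last script left them, time stands still between calls to the robot, and variables do not carry over. Pictures are saved under pics/ and viewed, and the job is handed in when it is done.

```bash
ls; mkdir -p pics
python3 - <<'E'
from cell import bot
import cv2,numpy as np
for n in("side","top"):
    d=bot.read_camera(n); np.savez(f"{n}0.npz",**d)
    cv2.imwrite(f"pics/{n}0.png",cv2.resize(d["pixels"],(800,600),interpolation=cv2.INTER_CUBIC))
    R=cv2.Rodrigues(d["rvec"])[0]; print(n,d["K"].tolist(),(-R.T@d["tvec"].ravel()),R[2])
print(bot.tip_extent,bot.read_time_s(),bot.read_ee_rot(),bot.read_tcp_pos(),bot.read_opening())
E
```

```text
pics
side [[393.68156168278887, 0.0, 256.8362043396279], [0.0, 393.68156168278887, 193.96617498150445], [0.0, 0.0, 1.0]] [-0.07992684  0.78571822  0.43039782] [ 0.5505122  -0.75366574 -0.35906026]
top [[409.8520150838395, 0.0, 249.20385604729137], [0.0, 409.8520150838395, 191.24086550939137], [0.0, 0.0, 1.0]] [ 0.42034037 -0.01745638  1.0994889 ] [ 0.0964233  -0.00383894 -0.99533301]
0.017 0.1 [[ 3.80906861e-01 -9.24613203e-01 -6.22502169e-04]
 [-9.24611701e-01 -3.80907365e-01  1.66797920e-03]
 [-1.77935125e-03 -5.97719311e-05 -9.99998415e-01]] [ 0.24728427 -0.60046169  0.24278014] 0.9981471308933583
```

View pics/top0.png

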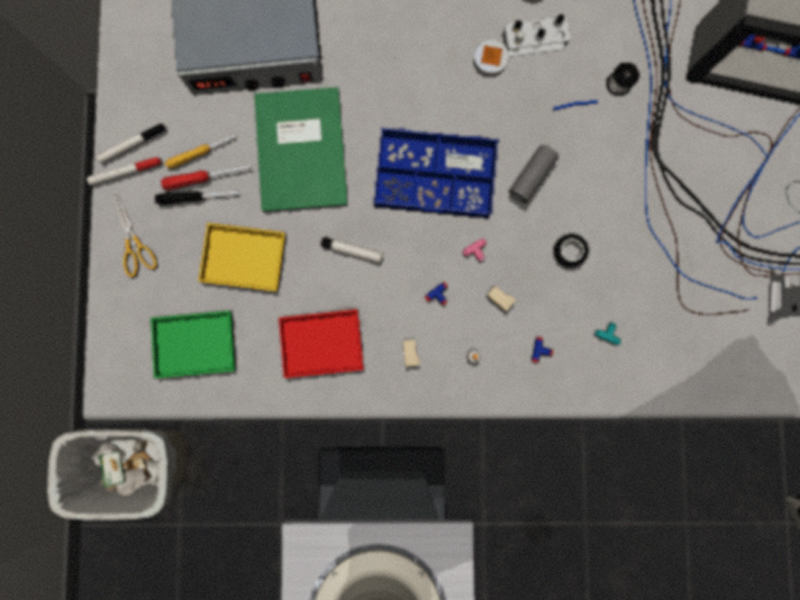

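View pics/side0.png

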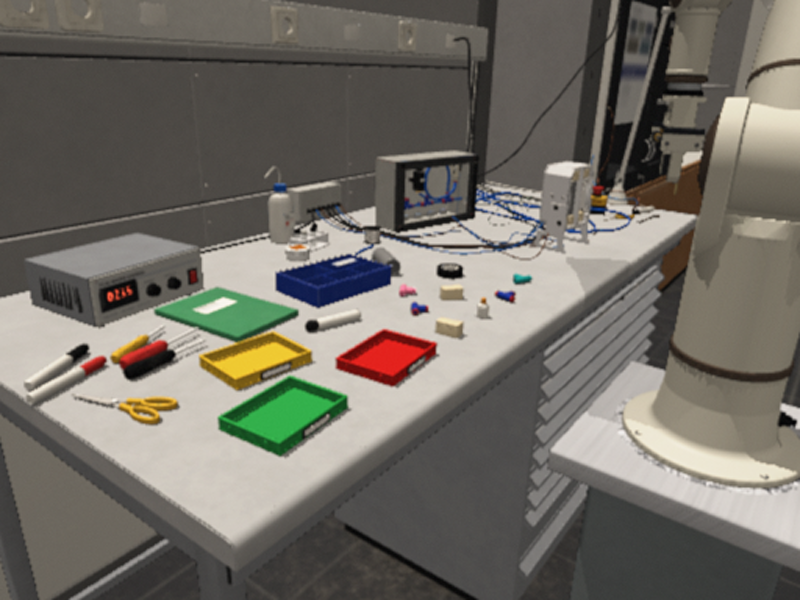

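The top view (800×600) shows these positions:
- **Bins:** yellow (243,258), green (194,345), red (321,344)
- **Sleeve:** (352,250)
- **Blocks:** (501,298) and (411,353)
- **Blue tees:** (438,294) and (541,349)
- **Bystanders:** glue (474,356), tape (571,250), pink tee (476,250), turquoise tee (608,334)

The side view shows the same items. Next I'll take enlarged crops and segment them.

```bash
cat > geo.py <<'E'
import numpy as np,cv2
def load(f): return dict(np.load(f))
def cam(d):
    R=cv2.Rodrigues(d["rvec"])[0]; return R,d["tvec"].ravel(),d["K"]
def ray(d,u,v,z):
    R,t,K=cam(d); c=-R.T@t
    uv=np.stack([np.asarray(u,float),np.asarray(v,float),np.ones_like(np.asarray(u,float))],-1)
    r=uv@np.linalg.inv(K).T@R
    return c+r*((z-c[2])/r[...,2])[...,None]
def back(d,u,v):
    R,t,K=cam(d); z=d["z_map"][v,u]
    uv=np.stack([u,v,np.ones(len(u))],-1)@np.linalg.inv(K).T*z[:,None]
    return (uv-t)@R
def proj(d,P):
    return cv2.projectPoints(np.asarray(P,float).reshape(-1,1,3),d["rvec"],d["tvec"],d["K"],None)[0].reshape(-1,2)
E
python3 - <<'E'
from geo import *
for n,(x0,y0,x1,y1) in dict(top=(200,140,410,245),side=(180,150,350,240)).items():
    d=load(n+"0.npz"); c=d["pixels"][y0:y1,x0:x1]
    s=800/(x1-x0); c=cv2.resize(c,None,fx=s,fy=s,interpolation=cv2.INTER_CUBIC); print(n,s,c.shape)
    cv2.imwrite(f"pics/{n}crop.png",c)
# heights
d=load("top0.npz"); s=load("side0.npz")
names=dict(yellow=(243,258),green=(194,345),red=(321,344),sleeve=(352,250),blk1=(501,298),blk2=(411,353),tee1=(438,294),tee2=(541,349),bench=(400,320),glue=(474,356),tape=(560,250))
for k,(u,v) in names.items():
    u=int(u*.64);v=int(v*.64); uu,vv=np.meshgrid(range(u-1,u+2),range(v-1,v+2))
    p=back(d,uu.ravel(),vv.ravel()); print(k,np.round(np.median(p,0),4))
names=dict(yellow=(255,360),green=(283,415),red=(386,357),sleeve=(338,320),blk1=(451,290),blk2=(449,324),tee1=(419,307),tee2=(506,295),bench=(500,350))
for k,(u,v) in names.items():
    u=int(u*.64);v=int(v*.64); uu,vv=np.meshgrid(range(u-1,u+2),range(v-1,v+2))
    p=back(s,uu.ravel(),vv.ravel()); print("side",k,np.round(np.median(p,0),4))
E
```

```text
top 3.8095238095238093 (400, 800, 3)
side 4.705882352941177 (424, 800, 3)
yellow [0.5985 0.2332 0.0016]
green [0.4501 0.313  0.0017]
red [0.4496 0.0963 0.0048]
sleeve [0.6092 0.043  0.0172]
blk1 [ 0.5278 -0.2082  0.0244]
blk2 [ 0.4357 -0.0575  0.024 ]
tee1 [ 0.5344 -0.1039  0.0123]
tee2 [ 0.4407 -0.2775  0.013 ]
bench [ 0.4923 -0.0399 -0.0011]
glue [ 0.4302 -0.1607  0.0312]
tape [ 0.609  -0.313   0.0186]
side yellow [0.6019 0.2308 0.0036]
side green [0.452  0.3128 0.0037]
side red [0.4542 0.0921 0.0034]
side sleeve [0.6    0.0432 0.0123]
side blk1 [ 0.5217 -0.1995  0.0209]
side blk2 [ 0.4267 -0.0455  0.023 ]
side tee1 [ 0.526  -0.102   0.0113]
side tee2 [ 0.4323 -0.2644  0.0139]
side bench [ 3.291e-01 -5.280e-02 -1.000e-04]
```

View pics/topcrop.png

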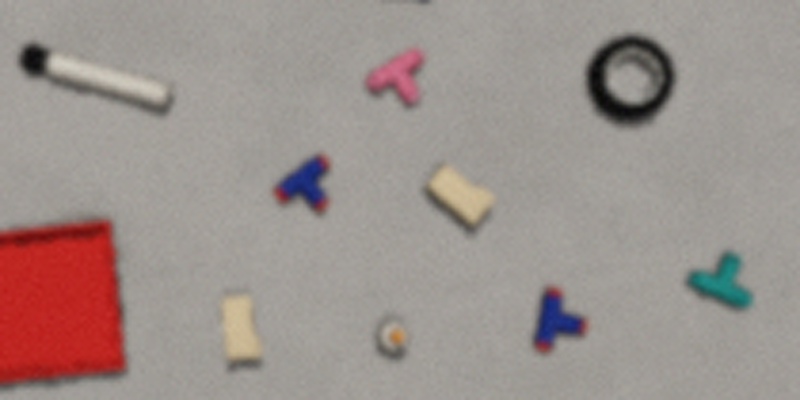

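View pics/sidecrop.png

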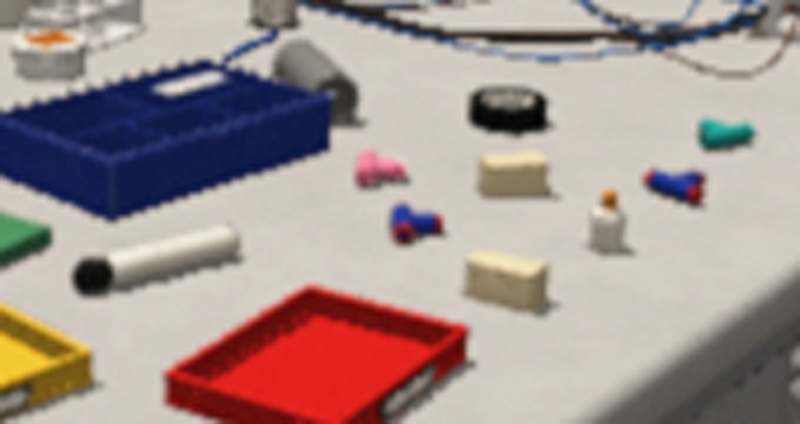

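Both views agree on the heights: blocks 24 mm, tees about 13 mm, bin floors about 3 mm, bench 0. In the top crop, tee_1's run goes from (280,193) to (322,160) with its branch at (320,207). Tee_2's run goes from (553,292) to (543,346) with its branch at (583,325). Next I'll fit model silhouettes in both views.

```bash
cat > fit.py <<'E'
from geo import *
from scipy.optimize import minimize
S=4
def box(x0,x1,y0,y1,h,z0=0): return np.array([[x,y,z] for x in(x0,x1) for y in(y0,y1) for z in(z0,z0+h)])
BLK=[box(-.012,.012,-.021,.021,.024)]
TEE=[box(.0025,.0155,-.023,.023,.010,.002),box(-.018,.009,-.006,.006,.010,.002)]
SLV=[box(-.010,.010,-.054,.054,.016,.002)]
BIN=[box(-.051,.051,-.067,.067,.018)]
TAPE=None
def place(P,p,z0=0):
    c,s=np.cos(p[2]),np.sin(p[2]); return P@np.array([[c,s,0],[-s,c,0],[0,0,1]])+[p[0],p[1],z0]
def sil(d,M,p,roi,z0=0):
    x0,y0,x1,y1=roi; im=np.zeros(((y1-y0)*S,(x1-x0)*S),np.uint8)
    for P in M:
        q=(proj(d,place(P,p,z0))+.5-[x0,y0])*S-.5
        cv2.fillConvexPoly(im,cv2.convexHull(np.round(q*16).astype(np.int32)),255,cv2.LINE_AA,4)
    return im
def mask(d,roi,f):
    x0,y0,x1,y1=roi; c=cv2.resize(d["pixels"][y0:y1,x0:x1],None,fx=S,fy=S,interpolation=cv2.INTER_LINEAR)
    return c,f(cv2.cvtColor(c,cv2.COLOR_BGR2HSV).astype(int),c.astype(int)).astype(np.uint8)*255
def cream(h,c): return (h[...,1]>48)&(abs(h[...,0]-22)<10)
def blue(h,c): return (h[...,1]>90)&(((abs(h[...,0]-117)<16))|(h[...,0]<12)|(h[...,0]>135))
def white(h,c): return (h[...,2]>188)|(h[...,2]<75)
def red(h,c): return (h[...,1]>140)&((h[...,0]<8)|(h[...,0]>172))
def yel(h,c): return (h[...,1]>120)&(abs(h[...,0]-24)<8)
def grn(h,c): return (h[...,1]>120)&(abs(h[...,0]-65)<20)
def fit(d,M,f,g,r=.06,z0=0,yaws=None,tag=None):
    q=proj(d,[g[0],g[1],.01])[0]; e=np.abs(proj(d,[[g[0]+a,g[1]+b,.01] for a in(-r,r) for b in(-r,r)])-q).max(0)
    roi=tuple(int(v) for v in(q[0]-e[0],q[1]-e[1],q[0]+e[0],q[1]+e[1]))
    c,m=mask(d,roi,f)
    n,l,st,ce=cv2.connectedComponentsWithStats(m); 
    ctr=np.array(m.shape[::-1])/2; best=max(range(1,n),key=lambda i:st[i,4]/(1+np.hypot(*(ce[i]-ctr))**1))
    if f is white: m=cv2.morphologyEx(m,cv2.MORPH_CLOSE,np.ones((9,9))); n,l,st,ce=cv2.connectedComponentsWithStats(m);best=1+np.argmax(st[1:,4])
    m=(l==best).astype(np.uint8)*255
    if M is BIN: m=sil_fill(m)
    mf=m.astype(float)
    def J(v):
        s=sil(d,M,v*[.01,.01,.3],roi,z0).astype(float); return 1-np.minimum(s,mf).sum()/np.maximum(s,mf).sum()
    R=[]
    for y in (yaws if yaws is not None else np.arange(-np.pi,np.pi,np.pi/6)):
        v0=np.array([g[0]/.01,g[1]/.01,y/.3])
        o=minimize(J,v0,method="Nelder-Mead",options=dict(initial_simplex=np.vstack([v0,v0+[.6,0,0],v0+[0,.6,0],v0+[0,0,.7]]),xatol=.005,fatol=1e-5,maxiter=150)); R.append((o.fun,*(o.x*[.01,.01,.3])))
    b=min(R)
    if tag:
        ct=cv2.findContours((sil(d,M,b[1:],roi,z0)>127).astype(np.uint8),0,1)[0]; cm=cv2.findContours(m,0,1)[0]
        cv2.drawContours(c,cm,-1,(0,255,255),1);cv2.drawContours(c,ct,-1,(255,0,255),1); cv2.imwrite(tag,c)
    return np.array(b[1:]),b[0]
def sil_fill(m):
    cs=cv2.findContours(m,0,1)[0]; h=cv2.convexHull(max(cs,key=cv2.contourArea)); o=np.zeros_like(m); cv2.fillConvexPoly(o,h,255); return o
E
cat > objs.py <<'E'
from fit import *
half=np.arange(-np.pi/2,np.pi/2,np.pi/6)
O=dict(yellow=(BIN,yel,(.600,.233),.1,half),green=(BIN,grn,(.45,.313),.1,half),red=(BIN,red,(.45,.096),.1,half),
 sleeve=(SLV,white,(.609,.043),.08,half),blk1=(BLK,cream,(.528,-.206),.045,half),blk2=(BLK,cream,(.4357,-.0575),.045,half),
 tee1=(TEE,blue,(.534,-.104),.045,None),tee2=(TEE,blue,(.44,-.277),.045,None))
E
python3 - <<'E'
from objs import *
t=load("top0.npz");s=load("side0.npz")
out={};ims=[]
for k,(M,f,g,r,y) in O.items():
    a,ja=fit(t,M,f,g,r,yaws=y,tag=f"pics/f_{k}_t.png")
    b,jb=fit(s,M,f,g,r,yaws=y,tag=f"pics/f_{k}_s.png")
    print(k,a.round(4),round(ja,3),b.round(4),round(jb,3)); out[k]=a
    ims.append(np.vstack([cv2.resize(cv2.imread(f"pics/f_{k}_{c}.png"),(198,198)) for c in"ts"]))
cv2.imwrite("pics/fits.png",np.hstack(ims)[:, :]) if 0 else cv2.imwrite("pics/fits.png",cv2.resize(np.vstack([np.hstack(ims[:4]),np.hstack(ims[4:])]),(596,596)))
E
```

```text
yellow [ 0.5987  0.2319 -0.126 ] 0.017 [ 0.5963  0.2321 -0.1279] 0.028
green [ 0.4494  0.3111 -3.0644] 0.053 [0.4484 0.3118 0.0885] 0.039
red [0.4503 0.0946 0.1026] 0.018 [0.4484 0.0948 0.1082] 0.031
sleeve [ 0.6155  0.0452 -0.4914] 0.778 [0.5386 0.0394 2.7732] 0.84
blk1 [ 0.5267 -0.2098 -0.631 ] 0.179 [ 0.5241 -0.2082 -0.9762] 0.135
blk2 [ 0.4338 -0.0572  1.6069] 0.194 [ 0.431  -0.0546 -1.1626] 0.139
tee1 [ 0.5316 -0.1066  0.6905] 0.323 [ 0.5292 -0.1058  0.613 ] 0.385
tee2 [ 0.4375 -0.2817  1.4856] 0.367 [ 0.4379 -0.2748 -2.6201] 0.317
```

View pics/fits.png

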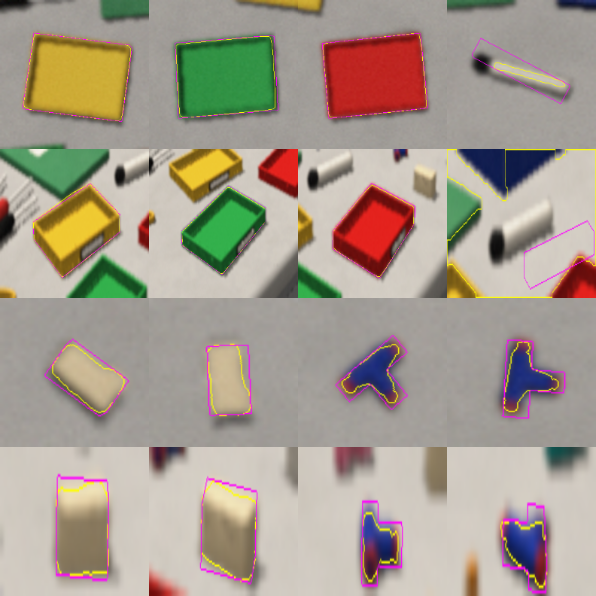

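Bin fits are tight, with IoU loss about 0.02. The small-part masks are too loose, so I'll use a chroma distance with a half-level threshold instead.

```bash
cat >> fit.py <<'E'
def lab(c): return cv2.cvtColor(c.astype(np.uint8),cv2.COLOR_BGR2LAB).astype(float)
def bg(L): return np.median(np.vstack([L[:6].reshape(-1,3),L[-6:].reshape(-1,3),L[:,:6].reshape(-1,3),L[:,-6:].reshape(-1,3)]),0)
def chroma(h,c):
    L=lab(c); D=np.hypot(*np.moveaxis(L[...,1:]-bg(L)[1:],-1,0)); k=np.array(D.shape)//2
    ref=np.percentile(D[k[0]-20:k[0]+20,k[1]-20:k[1]+20],75); return D>ref*.45
def lum(h,c):
    L=lab(c)[...,0]; b=bg(lab(c))[0]; return (L>b+22)|(L<b-55)
white=lum
E
cat > objs.py <<'E'
from fit import *
half=np.arange(-np.pi/2,np.pi/2,np.pi/6)
TEE[:]=[box(.0025,.0155,-.0235,.0235,.010,.002),box(-.018,.009,-.006,.006,.010,.002)]
O=dict(sleeve=(SLV,white,(.609,.043),.07,[-1.4,-1.8]),blk1=(BLK,chroma,(.528,-.208),.04,[-.6,-.9]),blk2=(BLK,chroma,(.4337,-.0565),.045,[1.5,0,-1.5]),
 tee1=(TEE,chroma,(.532,-.106),.034,np.arange(-.5,2,.4)),tee2=(TEE,chroma,(.438,-.279),.034,[1,1.5,2]))
E
cat > run.py <<'E'
from objs import *
t=load("top0.npz");s=load("side0.npz")
ims=[]
O["blk2"]=(BLK,chroma,(.4337,-.0565),.045,[0,.3,-.3]); O["tee2"]=(TEE,chroma,(.438,-.279),.034,np.arange(-3,3,.5))
for k,(M,f,g,r,y) in O.items():
    a,ja=fit(t,M,f,g,r,yaws=y,tag=f"pics/f_{k}_t.png")
    b,jb=fit(s,M,f,g,r,yaws=y,tag=f"pics/f_{k}_s.png")
    print(k,a.round(4),round(ja,3),b.round(4),round(jb,3))
    ims.append(np.vstack([cv2.resize(cv2.imread(f"pics/f_{k}_{c}.png"),(160,200)) for c in"ts"]))
cv2.imwrite("pics/fits2.png",np.hstack(ims))
E
python3 run.py
```

```text
sleeve [ 0.6102  0.0498 -0.3301] 0.593 [ 0.6038  0.0489 -0.2734] 0.291
blk1 [ 0.5281 -0.2108 -0.6745] 0.179 [ 0.5262 -0.2114 -0.9588] 0.095
blk2 [ 0.4343 -0.0571 -1.4769] 0.138 [ 0.4322 -0.0558 -1.1325] 0.129
tee1 [ 0.5321 -0.1066  0.6763] 0.33 [ 0.53   -0.1045  0.6155] 0.212
tee2 [ 0.438  -0.2821  1.4128] 0.388 [ 0.4382 -0.2756  3.5317] 0.214
```

View pics/fits2.png

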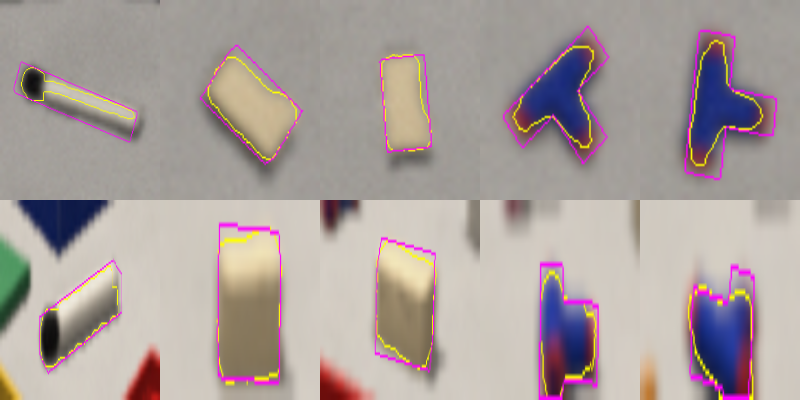

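Those fits agree to about 2 mm, but yaw is weak for the blocks and sleeve. From the corners in the crop:
- **blk1:** (446,163), (427,188), (473,230), (493,200), giving yaw about -0.70
- **blk2:** (222,297), (250,294), (260,358), (229,362), giving yaw about -1.45
- **Sleeve:** ends (20,57) and (171,100), giving yaw about -0.28

I'll overlay these candidates on both views.

```bash
cat > poses.py <<'E'
P=dict(yellow=(.5975,.232,-.127),green=(.4489,.3114,.083),red=(.4493,.0947,.105),
sleeve=(.6055,.0490,-.285),blk1=(.5272,-.2095,-.70),blk2=(.4333,-.0565,-1.455),tee1=(.5312,-.1057,.66),tee2=(.4373,-.2810,1.40))
E
cat > ov.py <<'E'
from objs import *; from poses import P
t=load("top0.npz");s=load("side0.npz")
print(ray(t,np.array([95.5/3.81+200]),np.array([78.5/3.81+140]),.012))
ims=[];S2=10
for k,M in dict(sleeve=SLV,blk1=BLK,blk2=BLK,tee1=TEE,tee2=TEE).items():
    col=[]
    for d in(t,s):
        q=proj(d,[P[k][0],P[k][1],.01])[0]; w=25 if k=="sleeve" else 12; w=w
        x0,y0=(q-w).astype(int); c=cv2.resize(d["pixels"][y0:y0+2*w,x0:x0+2*w],(260,260),interpolation=cv2.INTER_CUBIC); sc=260/(2*w)
        for B in M:
            h=cv2.convexHull(np.round((proj(d,place(B,P[k]))+.5-[x0,y0])*sc).astype(np.int32)); cv2.polylines(c,[h],True,(255,0,255),1)
            top=B[B[:,2]>B[:,2].mean()][[0,1,3,2]]; cv2.polylines(c,[np.round((proj(d,place(top,P[k]))+.5-[x0,y0])*sc).astype(np.int32)],True,(0,255,0),1)
        col.append(c)
    ims.append(np.vstack(col))
cv2.imwrite("pics/ovA.png",np.hstack(ims[:3]));cv2.imwrite("pics/ovB.png",np.hstack(ims[3:]))
E
python3 ov.py
```

```text
[[0.60842965 0.04299261 0.012     ]]
```

View pics/ovA.png

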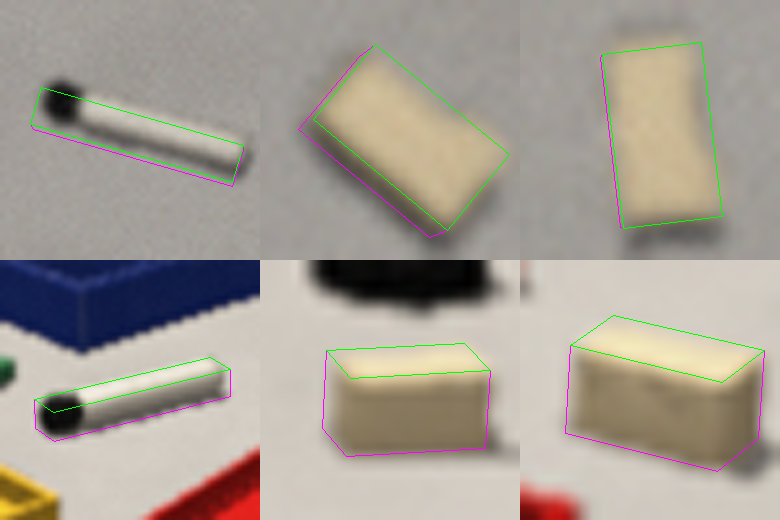

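View pics/ovB.png

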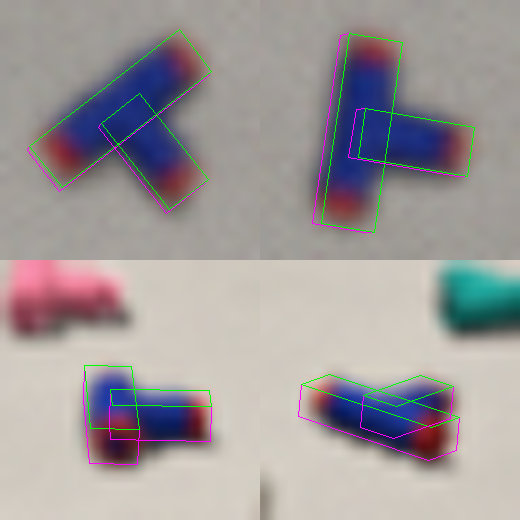

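The overlays sit on the parts to within 1–3 mm. I'm nudging blk2, the sleeve and tee2 slightly. Next is a reachability check with no motion.

```bash
sed -i 's/sleeve=(.6055,.0490,-.285)/sleeve=(.6075,.0470,-.28)/;s/blk2=(.4333,-.0565,-1.455)/blk2=(.4340,-.0570,-1.455)/;s/tee2=(.4373/tee2=(.4380/' poses.py
cat > job.py <<'E'
import numpy as np
from cell import bot
from poses import P
ZT=.15; LO=[-2.88,-.31,-1.54,.2,-1.41,.19,-2.57]; HI=[2.88,2.03,1.56,2.42,4.55,2.02,2.57]
def rot(y):
    c,s=np.cos(y),np.sin(y); return np.array([[c,s,0],[s,-c,0],[0,0,-1.]])
def inbin(b,dx,dy):
    x,y,a=P[b]; c,s=np.cos(a),np.sin(a); return x+c*dx-s*dy,y+s*dx+c*dy,a
TARGET=dict(blk1=("yellow",0,.031),blk2=("yellow",0,-.031),tee1=("green",.001,.031),tee2=("green",.001,-.031),sleeve=("red",0,0))
def best(x,y,a,q=None):
    c=[]
    q=np.array(bot.read_q()) if q is None else q
    for k in(0,1,-1):
        R=rot(a+k*np.pi); s=[bot.inverse_kinematics([x,y,z],R) for z in(ZT,.02)]
        if any(v is None for v in s): continue
        m=min(min(np.array(v)-LO).min() if 0 else min((np.array(v)-LO).min(),(np.array(HI)-v).min()) for v in s)
        c.append((np.abs(np.array(s[0])-q).max()+(5 if m<.08 else 0),k,R,s[0],m))
    c.sort(key=lambda e:e[0]); return c
E
python3 - <<'E'
from job import *
for k,(b,dx,dy) in TARGET.items():
    for p in(P[k],inbin(b,dx,dy)): print(k,np.round(p,3),[(round(e[0],2),e[1],round(e[4],2)) for e in best(*p)])
print(bot.read_time_s())
E
```

```text
blk1 [ 0.527 -0.21  -0.7  ] [(np.float64(0.56), 0, np.float64(0.51)), (np.float64(2.27), 1, np.float64(0.23)), (np.float64(2.27), -1, np.float64(0.23))]
blk1 [ 0.601  0.263 -0.127] [(np.float64(1.17), 0, np.float64(0.37)), (np.float64(2.09), 1, np.float64(0.23)), (np.float64(2.09), -1, np.float64(0.23))]
blk2 [ 0.434 -0.057 -1.455] [(np.float64(1.41), 1, np.float64(0.22)), (np.float64(1.41), -1, np.float64(0.22)), (np.float64(1.48), 0, np.float64(0.22))]
blk2 [ 0.594  0.201 -0.127] [(np.float64(1.1), 0, np.float64(0.48)), (np.float64(2.16), 1, np.float64(0.23)), (np.float64(2.16), -1, np.float64(0.23))]
tee1 [ 0.531 -0.106  0.66 ] [(np.float64(0.58), 0, np.float64(0.47)), (np.float64(7.33), 1, np.float64(0.0)), (np.float64(7.33), -1, np.float64(0.0))]
tee1 [0.447 0.342 0.083] [(np.float64(1.25), 0, np.float64(0.24)), (np.float64(2.02), 1, np.float64(0.23)), (np.float64(2.02), -1, np.float64(0.23))]
tee2 [ 0.438 -0.281  1.4  ] [(np.float64(1.22), 1, np.float64(0.39)), (np.float64(1.22), -1, np.float64(0.39)), (np.float64(1.63), 0, np.float64(0.42))]
tee2 [0.452 0.281 0.083] [(np.float64(1.12), 0, np.float64(0.24)), (np.float64(2.12), 1, np.float64(0.23)), (np.float64(2.12), -1, np.float64(0.23))]
sleeve [ 0.608  0.047 -0.28 ] [(np.float64(0.93), 0, np.float64(0.63)), (np.float64(2.25), 1, np.float64(0.23)), (np.float64(2.25), -1, np.float64(0.23))]
sleeve [0.449 0.095 0.105] [(np.float64(0.82), 0, np.float64(0.27)), (np.float64(2.53), 1, np.float64(0.23)), (np.float64(2.53), -1, np.float64(0.23))]
0.1
```

```bash
cat >> job.py <<'E'
OPEN=dict(blk=.62,tee=.66,sleeve=.55); REL=dict(blk=.42,tee=.50,sleeve=.40)
ZG=dict(blk=.0205,tee=.0195,sleeve=.0205)
def kind(k): return k[:3] if k[:3] in("blk","tee") else k
def log(*a): print(round(bot.read_time_s(),1),*a)
def down(x,y,z,v=.12):
    bot.movel([x,y,z+.02],v=v); e=bot.read_tcp_pos()[2]-(z+.02); log("err before last cm",round(e,4),np.round(np.array(bot.read_tcp_pos())[:2]-[x,y],4))
    bot.movel([x,y,z],v=.05)
def pick(k,force=14):
    x,y,a=P[k]; R=best(x,y,a)[0][2]
    bot.move_pose([x,y,ZT],R); bot.set_gripper(OPEN[kind(k)])
    down(x,y,ZG[kind(k)]); log("at",np.round(bot.read_tcp_pos(),4),"F",np.round(bot.read_force(),1))
    bot.set_gripper(0.,grasp_force=force); z=bot.read_tcp_pos()[2]; log("grip mm",round(bot.read_opening()*92,1),"z",round(z,4))
    bot.movel([x,y,ZT],v=.2); log("lifted mm",round(bot.read_opening()*92,1)); return z
def place(k,zp):
    b,dx,dy=TARGET[k]; x,y,a=inbin(b,dx,dy); R=best(x,y,a)[0][2]
    bot.move_pose([x,y,ZT],R); log("over bin mm",round(bot.read_opening()*92,1))
    z=zp+.003; bot.movel([x,y,z+.015],v=.12); f0=bot.read_force()[2]
    bot.movel([x,y,z+.002],v=.03); c=z+.002
    while 1:
        f=bot.read_force()[2]-f0
        if f>1.2 or c<z-.002: break
        c-=.0005; bot.movel([x,y,c],v=.02)
    log("set at",np.round(bot.read_tcp_pos(),4),"cmd-z",round(c-z,4),"dF",round(f,2))
    bot.set_gripper(REL[kind(k)]); bot.movel([x,y,.06],v=.1); bot.movel([x,y,ZT],v=.25); log("released")
def snap(n):
    import cv2
    for c in("side","top"):
        d=bot.read_camera(c); np.savez(f"{c}{n}.npz",**d)
        im=d["pixels"]
        im=im[130:250,90:390] if c=="top" else im[150:300,110:360]
        cv2.imwrite(f"pics/{c}{n}.png",cv2.resize(im,None,fx=2.66 if c=="top" else 3,fy=2.66 if c=="top" else 3,interpolation=cv2.INTER_CUBIC))
E
python3 - <<'E'
from job import *
z=pick("blk1"); open("z","w").write(str(z)); snap(1)
E
```

```text
3.7 err before last cm 0.0007 [ 0.0007 -0.0001]
4.3 at [ 0.527  -0.2093  0.0202] F [ 0.4 -1.2 -0.7]
4.9 grip mm 24.1 z 0.0206
5.7 lifted mm 24.0
```

View pics/side1.png

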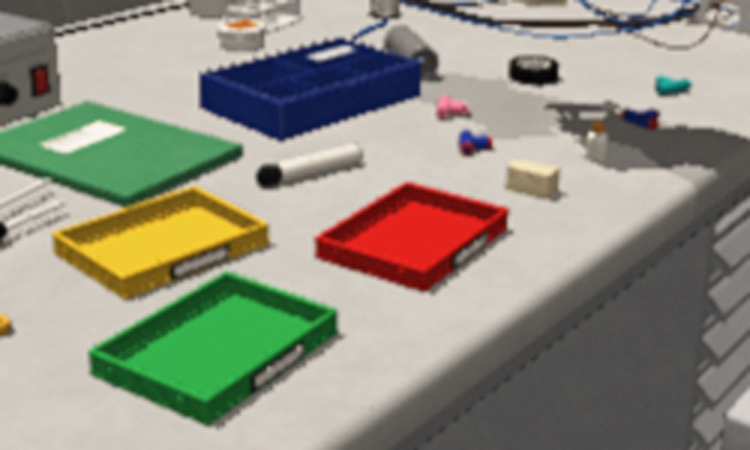

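The side view shows blk1 gone from its spot and everything else untouched. The jaws hold at 24.0 mm, which matches the block width. Placing it now.

Run:
```python
from job import *
place("blk1",float(open("z").read())); 
z=pick("blk2"); open("z","w").write(str(z)); snap(2)
```

```text
7.5 over bin mm 23.8
10.2 set at [0.6015 0.2628 0.0237] cmd-z -0.0 dF 1.42
11.7 released
14.7 err before last cm 0.0005 [0.0005 0.    ]
15.2 at [ 0.4337 -0.0568  0.0202] F [ 0.7  0.5 -0.7]
15.8 grip mm 23.7 z 0.0206
16.6 lifted mm 23.7
```

View pics/side2.png

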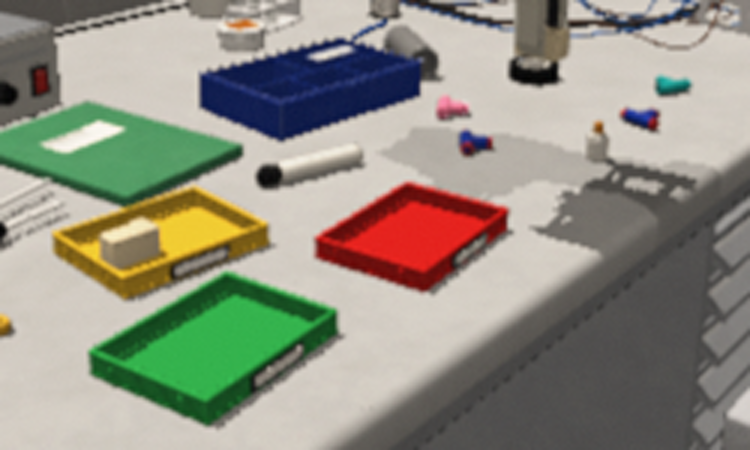

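View pics/top2.png

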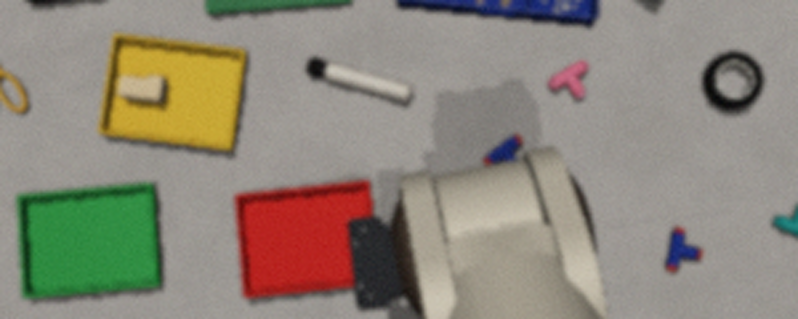

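blk1 lies flat in the yellow bin (top view 143,90), and contact came exactly at floor height. blk2 is held. Continuing.

Run:
```python
from job import *
place("blk2",float(open("z").read())); 
z=pick("tee1",12); open("z","w").write(str(z)); snap(3)
```

```text
17.9 over bin mm 24.4
20.6 set at [0.5936 0.2013 0.0237] cmd-z 0.0 dF 2.54
22.1 released
24.9 err before last cm 0.0006 [0.0006 0.0001]
25.5 at [ 0.531  -0.1055  0.0192] F [-0.8 -0.1  0.6]
26.1 grip mm 27.6 z 0.0196
26.9 lifted mm 27.8
```

View pics/side3.png

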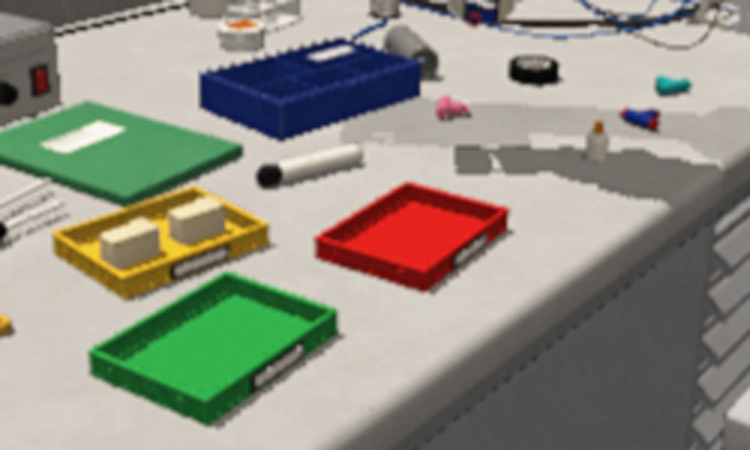

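View pics/top3.png

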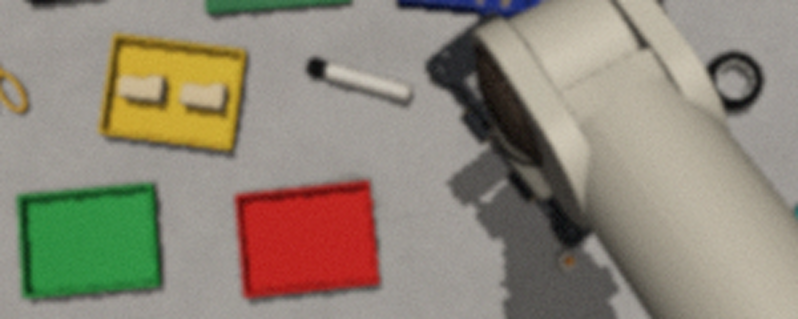

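Both blocks are flat and apart in the yellow bin. The tee grip reads 27.6 mm rather than 34, so I'll look at how it is held.

Run:
```python
from fit import *
d=load("side3.npz"); q=proj(d,[.531,-.1055,.14])[0]; print(q)
x,y=q.astype(int); cv2.imwrite("pics/held3.png",cv2.resize(d["pixels"][max(0,y-30):y+30,x-40:x+40],(800,600),interpolation=cv2.INTER_CUBIC))
```

```text
[269.43170057 152.97382634]
```

View pics/held3.png

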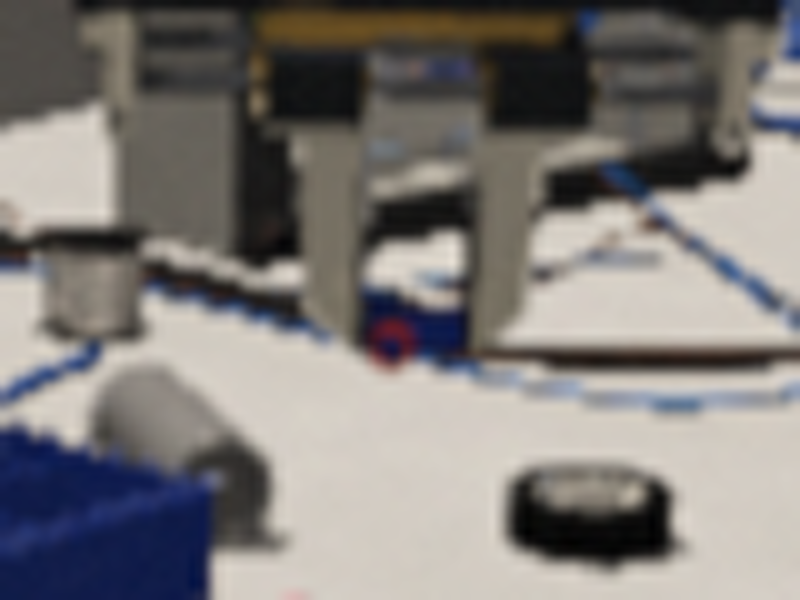

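The tee sits low between the fingertips with its red collar toward the camera at (390,340). I'll carry it over the green bin, nearer the camera, and look again before placing.

Run:
```python
from job import *
from fit import load,proj
import cv2
b,dx,dy=TARGET["tee1"]; x,y,a=inbin(b,dx,dy); R=best(x,y,a)[0][2]
bot.move_pose([x,y,ZT],R); log(bot.read_opening()*92)
d=bot.read_camera("side"); q=proj(d,[x,y,.14])[0]; u,v=q.astype(int); print(q)
cv2.imwrite("pics/held3b.png",cv2.resize(d["pixels"][max(0,v-30):v+30,u-40:u+40],(800,600),interpolation=cv2.INTER_CUBIC))
```

```text
28.7 28.12346131308709
[167.65988382 208.14103418]
```

View pics/held3b.png

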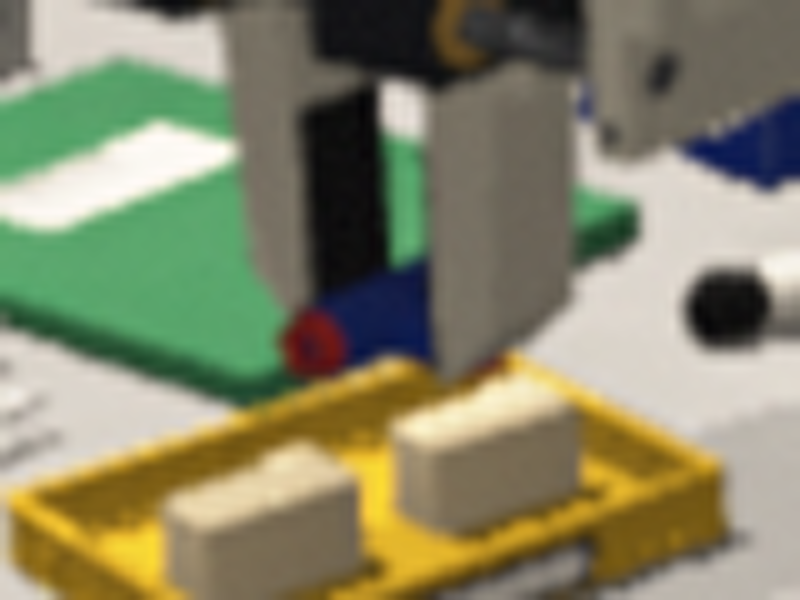

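The tee is level but has turned a little in the jaws: one collar shows at (315,345) and another peeks past the near finger at (490,365). It is still flat, so I'll place it slightly nearer the bin middle and check from above.

Run:
```python
from job import *
TARGET["tee1"]=("green",.001,.028)
place("tee1",float(open("z").read()))
x,y,a=P["tee2"]; bot.move_pose([x,y,ZT],best(x,y,a)[0][2]); log(""); snap(4)
import cv2
for c,(u0,v0,u1,v1) in dict(top=(90,190,160,245),side=(130,230,235,300)).items():
    d=np.load(c+"4.npz")["pixels"][v0:v1,u0:u1]; cv2.imwrite(f"pics/g4{c}.png",cv2.resize(d,None,fx=7,fy=7,interpolation=cv2.INTER_CUBIC))
```

```text
29.0 over bin mm 27.7
31.9 set at [0.4476 0.3395 0.0225] cmd-z -0.0005 dF 3.59
33.5 released
35.7
```

View pics/g4top.png

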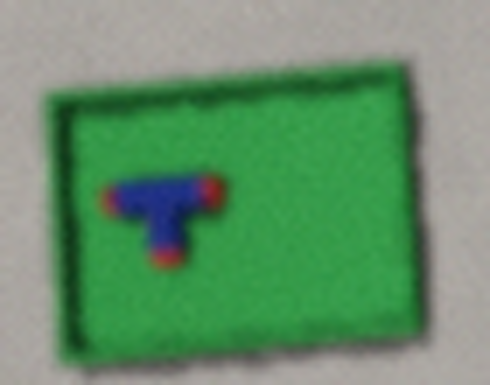

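View pics/g4side.png

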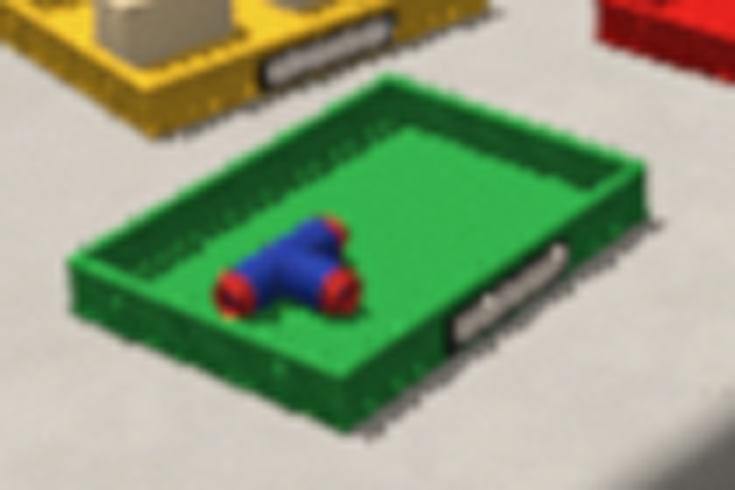

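View pics/top4.png

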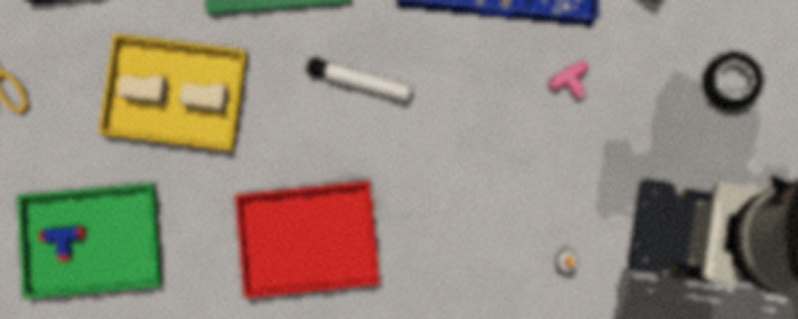

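tee_1 lies flat and square in the green bin, run (110–222,195), branch (168,258), with clear space on its right. Next are tee_2 and then the sleeve.

Run:
```python
from job import *
z=pick("tee2",12); place("tee2",z)
z=pick("sleeve",14); open("z","w").write(str(z)); snap(5)
```

```text
37.6 err before last cm 0.0006 [ 0.0006 -0.0002]
38.1 at [ 0.4378 -0.2808  0.0191] F [-0.2 -0.6  0.2]
38.8 grip mm 28.1 z 0.0196
39.6 lifted mm 28.3
41.6 over bin mm 27.8
44.5 set at [0.4525 0.2807 0.0226] cmd-z -0.0005 dF 5.8
46.1 released
48.6 err before last cm 0.0008 [0.0006 0.0004]
49.1 at [0.6073 0.0471 0.0202] F [-0.4  0.2  0.1]
49.7 grip mm 19.1 z 0.0206
50.5 lifted mm 18.4
```

View pics/side5.png

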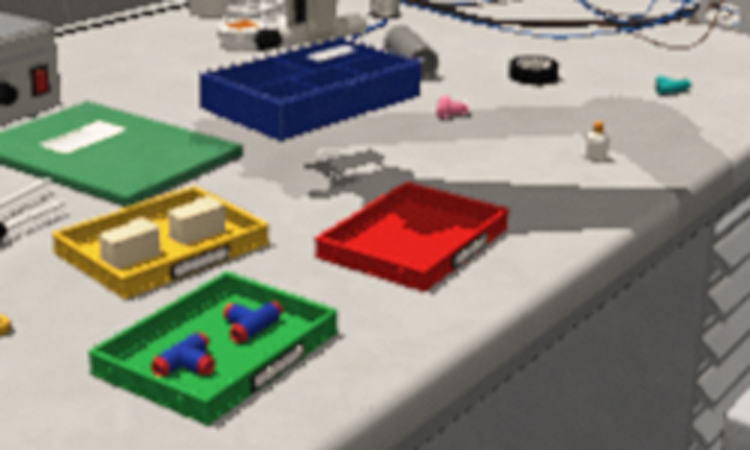

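View pics/top5.png

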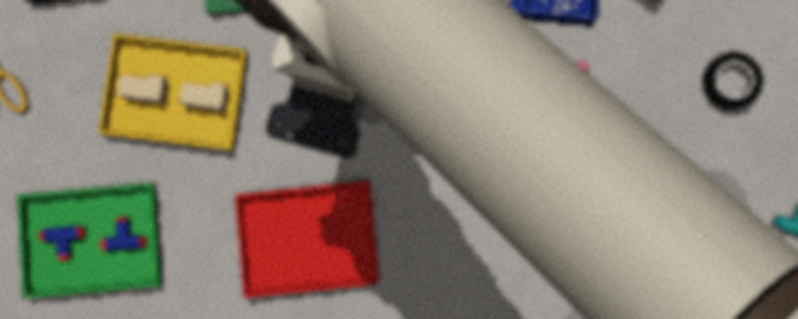

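Both tees are flat and apart in the green bin. The sleeve is held at 18.4 mm. I'll look at it over the red bin to check it is level and centred lengthwise.

Run:
```python
from job import *
from fit import proj
import cv2
x,y,a=inbin("red",0,0); bot.move_pose([x,y,ZT],best(x,y,a)[0][2]); log(bot.read_opening()*92)
bot.movel([x,y,.07],v=.15)
d=bot.read_camera("side"); np.savez("side6.npz",**d)
ends=[[x-np.sin(a)*s,y+np.cos(a)*s,.06] for s in(.054,-.054)]
q=proj(d,[[x,y,.06]]+ends); u,v=q[0].astype(int); print((q-[u-40,v-30])*10)
cv2.imwrite("pics/held6.png",cv2.resize(d["pixels"][v-30:v+30,u-40:u+40],(800,600),interpolation=cv2.INTER_CUBIC))
```

```text
51.3 18.82847993750597
[[402.21451509 305.83089005]
 [277.69223454 382.31997222]
 [515.75730309 236.08607327]]
```

View pics/held6.png

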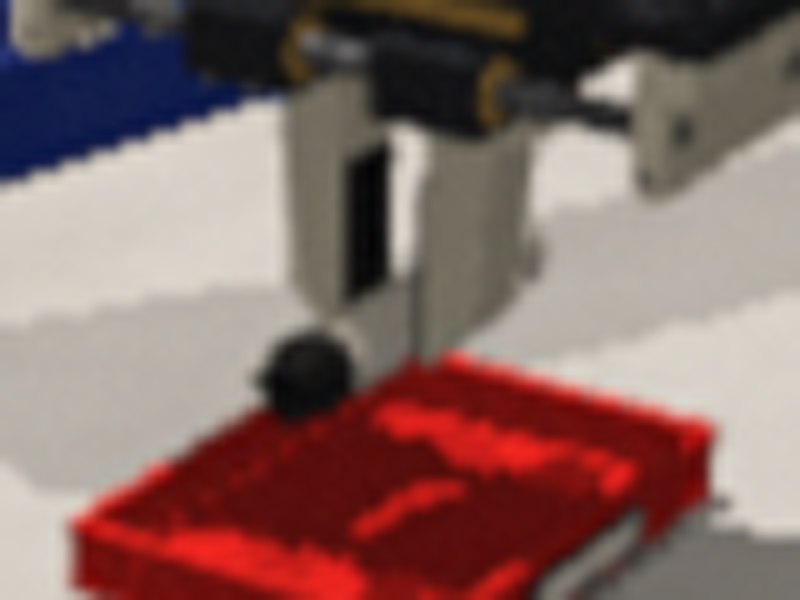

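The black end appears at (305,378), while I predicted (278,382) for a centred sleeve. I'll measure its lengthwise offset with depth before lowering.

Run:
```python
from geo import *; from job import P
d=load("side6.npz"); x,y,a=P["red"]
H,W=d["z_map"].shape; v,u=np.mgrid[100:260,200:380]; u=u.ravel();v=v.ravel()
p=back(d,u,v); ok=d["z_map"][v,u]>0
r=p-[x,y,0]; lx=np.cos(a)*r[:,0]+np.sin(a)*r[:,1]; ly=-np.sin(a)*r[:,0]+np.cos(a)*r[:,1]
m=ok&(abs(lx)<.02)&(p[:,2]>.044)&(p[:,2]<.075)&(ly>.012)&(ly<.08)
for lo in np.arange(.012,.075,.004):
    k=m&(ly>=lo)&(ly<lo+.004)
    if k.sum(): print(round(lo,3),k.sum(),"z",p[k,2].min().round(3),p[k,2].max().round(3),"x",lx[k].min().round(3),lx[k].max().round(3),d["pixels"][v[k],u[k]].mean(0).round())
u0,v0=proj(d,[x,y,.06])[0]; print(u0,v0)
```

```text
0.012 35 z 0.055 0.075 x -0.02 0.02 [ 92. 104. 110.]
0.016 8 z 0.057 0.07 x -0.01 0.001 [ 89.  97. 102.]
0.02 11 z 0.053 0.069 x -0.009 0.004 [ 94. 103. 109.]
0.024 5 z 0.058 0.07 x -0.01 -0.001 [ 96. 105. 110.]
0.028 8 z 0.061 0.07 x -0.009 0.004 [104. 114. 120.]
0.032 15 z 0.055 0.069 x -0.01 0.004 [104. 114. 120.]
0.036 4 z 0.064 0.068 x -0.007 -0.002 [62. 67. 72.]
0.04 9 z 0.058 0.069 x -0.009 0.003 [43. 46. 48.]
0.044 9 z 0.056 0.069 x -0.009 0.005 [33. 35. 36.]
0.048 12 z 0.053 0.07 x -0.009 0.003 [22. 24. 27.]
0.052 31 z 0.053 0.069 x -0.009 0.008 [38. 40. 42.]
0.056 2 z 0.061 0.063 x -0.007 -0.005 [14. 13. 14.]
248.2214515090926 207.5830890046142
```

Depth shows the sleeve level, with its top at 0.069–0.070 all along. Its black end is at +0.054 to +0.056 m from the bin centre, so it is centred and fits. Placing it now.

Run:
```python
from job import *
place("sleeve",float(open("z").read()))
bot.move_pose([.45,-.35,.3],rot(0)); log(bot.read_tcp_pos()); snap(7)
import cv2
d=np.load("top7.npz")["pixels"][130:250,85:255]; cv2.imwrite("pics/bins7.png",cv2.resize(d,None,fx=4.7,fy=4.7,interpolation=cv2.INTER_CUBIC))
from geo import *
for c in("top","side"):
    s=load(c+"7.npz"); s0=load(c+"0.npz"); D=np.abs(s["pixels"].astype(int)-s0["pixels"]).max(2)
    for k,p in dict(glue=(.43,-.16,.02),tape=(.609,-.335,.018),pink=(.6,-.17,.01),turq=(.46,-.385,.01)).items():
        u,v=proj(s,p)[0].astype(int); print(c,k,(u,v),D[v-10:v+11,u-10:u+11].mean().round(1))
```

```text
52.5 over bin mm 19.0
55.4 set at [0.4493 0.0947 0.0236] cmd-z -0.0005 dF 7.36
57.0 released
58.7 [ 0.45051259 -0.34830247  0.29973697]
top glue (np.int64(301), np.int64(227)) 6.9
top tape (np.int64(366), np.int64(159)) 10.0
top pink (np.int64(304), np.int64(163)) 6.9
top turq (np.int64(385), np.int64(215)) 18.5
side glue (np.int64(307), np.int64(195)) 3.5
side tape (np.int64(287), np.int64(170)) 5.2
side pink (np.int64(261), np.int64(185)) 6.3
side turq (np.int64(332), np.int64(177)) 17.0
```

View pics/bins7.png

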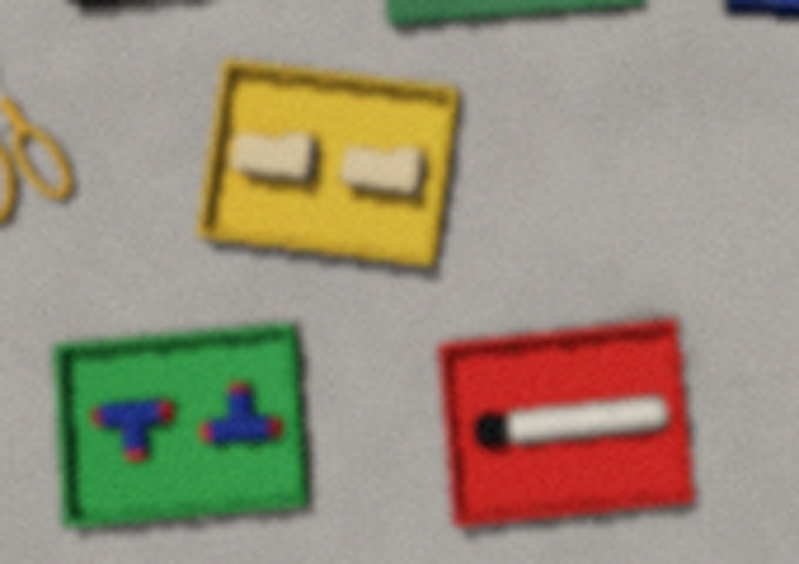

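View pics/side7.png

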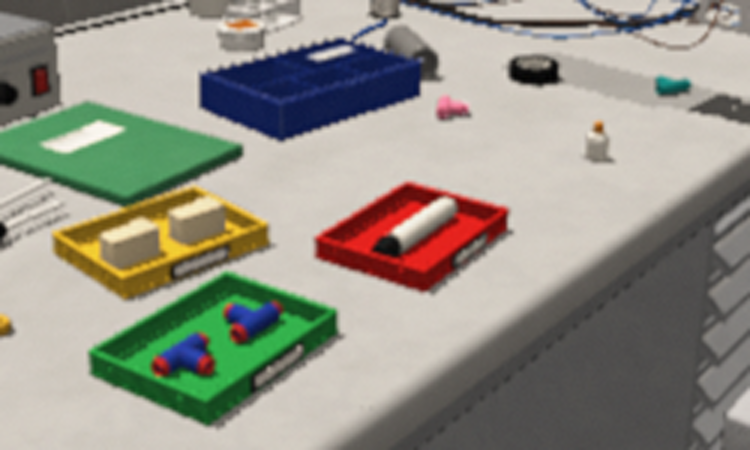

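All five parts lie flat in their bins: blocks at (273,157) and (383,170), tees at (135,425) and (242,415), sleeve from (490,430) to (665,412). Glue and tape have not moved. One height check from the saved depth images, then I'll hand in.

Run:
```python
from job import *
from geo import *
t=load("top7.npz")
for n,(u,v) in dict(blkL=(273,157),blkR=(383,170),teeL=(135,412),teeR=(242,430),slvL=(530,425),slvR=(640,415)).items():
    U=int(85+u/4.7);V=int(130+v/4.7); uu,vv=np.meshgrid(range(U-1,U+2),range(V-1,V+2)); print(n,np.median(back(t,uu.ravel(),vv.ravel()),0).round(4))
bot.hand_in(); print(bot.read_time_s())
```

```text
blkL [0.5996 0.2589 0.0271]
blkR [0.5915 0.1986 0.0268]
teeL [0.4576 0.3374 0.0168]
teeR [0.4469 0.2766 0.0167]
slvL [0.4491 0.1156 0.021 ]
slvR [0.4543 0.0526 0.0205]
the job is handed in; nothing more can be done
the job is handed in; nothing more can be done
```

All five parts are sorted and the job is handed in at about 59 s: both ceramic blocks in the yellow bin, both blue tees in the green bin, and the sleeve in the red bin, lengthwise.

**Gentle placing:** I lowered the blocks until they touched the bin floor, with 1.4 N and 2.5 N of contact force, before releasing them.

**Last checks:**
- **Lying flat:** The final pictures show every part flat and none on another. Measured top heights also fit: blocks 27 mm, tees 17 mm, and the sleeve 20.5–21 mm against an expected 23 mm but level end to end.
- **Left alone:** In the pictures, the glue, tape, and pink and turquoise look-alikes are where they were. The pixel comparison near the turquoise one changed more than the rest, because the arm's shadow lay there.

**Readings that disagreed:**
- **Tee grip:** The jaws closed to about 28 mm on each tee instead of 34 mm. Both still landed flat and square.
- **Camera offset:** The two camera views differed by about 2 mm in x, so I used values between them.

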